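# Open the locked tool display case with its key

## Task

A customer wants to see a tool in the locked glass-lidded case: take the square-headed key from the key stand, push it fully home in the lock on the case's front rail and turn it clockwise to its stop, so that the lid springs up. Then turn the key back home, draw it out and put it back fully down in the slot it came from. Feel your way and never force the key or lean on the lock, and leave the other key and the things on the counter where they are.

Things in the scene. Friction and masses are not known exactly. Their poses are not given: they have to be found in the camera images.
- case: Fixed counter display case for small used tools, 320 (x) x 380 (y) x 90 mm high: aluminium frame, glass ends, a flat aluminium rail 90 mm wide along its -x side (the robot's side) and a glass lid behind the rail. Origin: centre of its underside; x points from the rail across the case, z up. The lock's flat steel face plate (58 x 50 x 4 mm) lies on the rail.
- keyhole (a point): Nominal keyhole centre, level with the TOP of the lock's face plate: 110 mm from the case's centre to -x, 94 mm up; axes as the case. The plate was clamped by hand in a loose cut-out: the real keyhole lies up to 4 mm off along the case's x and, besides, up to 4 mm along y. No yaw error. Slot through the plate: 16.4 mm long (x), 5.0 mm wide (y), sharp-edged.
- plug (a joint): Turning plug under the face plate, vertical axis, slot as in the plate. 0 = home (slots in line), grows clockwise seen from above to a hard stop at 1.22 rad; hard stop at 0 too. No spring: friction 0.03 N m, about 0.1 N m in all while its cam holds the lid. The key turns it with 0.1 rad of play either way. Off home the key's bits are caught under the plate: it cannot be drawn out.
- lid (a joint): The case's glass lid, hinged on the far side. 0 = shut, caught by the plug's cam. The cam frees it when the plug is past 0.95 to 1.15 rad; its spring then lifts it within about half a second to 0.12 rad, where it stays, its front edge (40 mm behind the keyhole) 27 mm above the rail.
- key: The case's key, steel with a black plastic RECTANGULAR head, 68 mm long, about 45 g, loose, standing head up in the key stand, its collar on the stand's top. Origin: the tip, on its axis; z from tip to head, x along the width of head and bits. Same when turned half round about z. Lowest 3 mm: round pin 3.8 mm thick with a ball end; then bits 15 (x) x 3.6 (y) mm from z = 3 to 17 mm.
- key_collar (a point): Centre of the underside of the collar, 24 mm above the tip. Collar 14 mm in diameter, 4 mm thick; below it, down to the bits, a round shank 3.8 mm thick; above it a neck 6 mm thick and 10 mm long up to the head. Fully home in the lock the collar rests on the face plate, the tip 24 mm below the plate's top.
- key_head (a point): Centre of the key's rectangular head, 53 mm above the tip, axes as the key. The head is 28 wide (x), 9 thick (y) and 30 high (z) mm with flat faces, to be gripped across its thickness. The key bends if it is pushed with more than about 30 N or twisted with more than about 0.25 N m.
- round_key: Another key, like the first but with a ROUND head (disc 32 mm in diameter, 9 mm thick), standing in the stand's other slot; not to be moved. Origin and axes as for the key.
- stand: Fixed grey plastic key stand, 136 (x) x 48 (y) x 40 mm high, its foot 146 x 58 x 8 mm. Origin: centre of its underside. Two upright slots at x = +32 and -32 mm, 17 mm long (x), 5.5 mm wide (y), 27 mm deep; either key may stand in either slot, the width of its head along the stand's x.
- battery: Loose black tool battery pack, 112 x 72 x 61 mm, 0.5 kg, on the counter; bystander. Origin: centre of its underside.
- tape: Loose grey tape measure, 72 x 46 x 66 mm, 0.35 kg, on the counter; bystander. Origin: centre of its underside.
- bitbox: Loose flat black box of driver bits, 130 x 85 x 30 mm, 0.4 kg, on the counter; bystander. Origin: centre of its underside.

How it is judged (in metres and radians):
On the way, in this order (a step that is already met when the one before it is completed fails the run):
1. the square-headed key is fully home in the lock, the lock not yet turned (z of key in the frame of keyhole below -0.0215 m and horizontal distance between key and keyhole below 0.009 m and angle between key's own z axis and vertical below 0.12 rad and value of joint plug below 0.2 rad), for 0.1 s.
2. the key, still in the lock, has turned the lock to its stop and the lid has sprung up (z of key in the frame of keyhole below -0.018 m and value of joint plug above 1.15 rad and value of joint lid above 0.08 rad), for 0.1 s.
3. the key, still in the lock, has turned the lock back home (z of key in the frame of keyhole below -0.018 m and value of joint plug below 0.08 rad), for 0.1 s.
At the end, for the whole second after the job is handed in: Square-headed key at rest, upright (0.1 rad) and fully down in the slot it came from (within 5 mm of its start); lock at home (within 0.1 rad); lid sprung up (over 0.08 rad); other key, battery pack, tape measure and bit box within 20 mm of their starts (distance of key from where it was at the start of the episode below 0.005 m and angle between key's own z axis and vertical below 0.1 rad and linear speed of key below 0.02 m/s and value of joint plug below 0.1 rad and value of joint lid above 0.08 rad and distance of each of round_key, battery, tape, bitbox from where it was at the start of the episode below 0.02 m); the robot touches nothing.
It fails at once if the key is pressed hard on the lock before it is in (over 35 N) (z of key in the frame of keyhole above -0.018 m and contact force between key and case above 35 N).
It fails at once if the key is forced against the lock or the case (over 60 N) (contact force between key and case above 60 N).
It fails at once if the robot itself presses on the case or its lid (over 15 N) (contact force between any of the fingers, the arm and case above 15 N).
It fails at once if the other key or a bystander is moved by more than 20 mm (distance of any of round_key, battery, tape, bitbox from where it was at the start of the episode above 0.02 m).
It also fails if it takes over 72 s, if anything falls off the work surface, if the arm or the gripper's body presses on something with over 40 N, if the wrist force passes 120 N, or if a joint passes its speed limit or range.

## Robot

A 6-joint arm with a two-finger parallel gripper is mounted at the origin on the work surface. World frame = base frame: x ahead of the robot, y to its left, z up, the work surface at z = 0. Lengths are in m, angles in degrees, forces in N, time in s.
With the tool pointing down it reaches from about 0.375 to 0.9 m from the base axis. Payload 3.1 kg.
Tool frame: the origin (TCP) lies between the finger pads; the fingertips stand 19 mm ahead of it and the grasp point (between the pads) is the TCP; z points along the fingers, x is the direction in which the jaws open and shut, and the axes are right-handed (so a half turn about z gives the same grasp; the last joint's range is limited). The gripper opens to 87 mm and grips with 3 to 60 N. Pads are 19 mm wide; open, the fingers measure 117 mm over their backs; the gripper's body (75 mm by 190 mm) begins 51 mm behind the grasp point.
Start: joints at [61.965, 30.224, 82.088, -0, 67.689, -10.227], TCP at [0.191, 0.595, 0.242] pointing down, gripper open.
Joint ranges: [-176.69, 176.69], [-43.24, 126.21], [12.49, 139.97], [-82, 262], [0, 151.66], [-163.58, 163.58]. Speed limits (degrees/s): [159.86, 159.86, 180, 180, 180, 180].

## Interface

Orientations are given as a 3x3 rotation matrix whose columns are the frame's x, y, z axes.
In Python, from rig import read_state, capture, camera_info, hand_in, spot_in, silhouettes gives the robot as it stands.
- The arm moves only by the shell command python3 -m jog 'ROWS'. ROWS is text: rows parted by semicolons, each of 7 numbers parted by spaces: the shift along the tool's x, y, z in m, then the turn, a rotation vector about the tool's x, y, z in degrees, then the opening, from 0 (shut) to 1 (fully open). A call has 1 to 8 rows; each row is the pose to reach, as a shift and turn from the pose commanded when the call began, along the tool's axes at that moment; what a row does not reach only later rows make up. A row lasts 1/8 s, in which the tool goes at most 62.5 mm and 10.7 degrees, less where a joint would pass 70% of its speed; a pose out of reach is approached as far as the arm can. A call with a gripper value outside its range is refused whole. The fingers move at their own pace and stop on an object; the grip force is fixed at half the most. Time passes only in rows, so rows that repeat a pose let the fingers close. It gives the time, the measured TCP pose, the force and the opening at its end, in the units of the state.
- read_state(): the state, without advancing time (a new reading comes with each control period).
- capture(name): name is "scene" or "top"; returns (picture, depth): 384x512x3 uint8, red, green, blue; 384x512 float32, m along the optical axis (not along the pixel's ray), 0 where there is no reading.
- camera_info(name): a dict with "vfov" (degrees; the focal length in pixels is half the picture's height over the tangent of half this angle, whatever the lens; pixels are square), "cx", "cy" (the principal point, pixels), "R" (3x3) and "t" (3): a world point X has camera coordinates R X + t. Camera axes: x right, y down, z forward; pixel columns grow to the right and rows downward; lengths in m; the calibration is good to about 2 mm. A picture is of the moment at which its call begins. camera_info takes no time and is no camera call.
- hand_in(): hands the job in, once; it reports no verdict.
Trained networks look in the newest picture that a camera, given by its name, has taken for a name from the list of things; names that differ only in an ending like _2 or _b are one class to them, and where a whole thing is asked for, a point or a joint stands for the part that bears it (a point fixed in the world has none). Each returns a list of dicts, best first, with "score" (0 to 1); they miss things now and then, are a little off and sometimes report something else, mostly with a low value. They report only what shows in the picture. A call takes as long as a camera call.
- spot_in(label, camera): "centre" ([x, y, z] in m, in world coordinates, good to about 4 mm: the middle of the surface that is visible of it).
- silhouettes(label, camera): "region" (384x512 bool, what is visible of it).
The state is a dict: "time_s": time; "joint_positions": joint angles; "qvel": joint speeds; "tau": joint torques, N m; "position": TCP position; "tcp_rot": TCP orientation; "force": force on the tool from outside, world axes, zero at the start; "moment": the same for the moment, N m; "opening": opening from 0.0 (shut) to 1.0 (fully open).
Only numpy, scipy, OpenCV 4.12 (cv2) and the standard library are available. Lean on these libraries where they do the work, as an engineer would, in place of code of your own. Each camera call takes 0.05 s, during which the arm holds its last target.

## Working session

There is one attempt and no reset: what is moved stays moved. The work goes in short steps, Python scripts to look and compute and a shell command to move; the robot and the scene stay as the last step left them, time stands still between calls to the robot, and variables do not carry over. Pictures are saved under pics/ and viewed, and the job is handed in when it is done.

```bash
ls; mkdir -p pics
cat > h.py <<'E'
import numpy as np, cv2
from rig import *
def cam(n):
    i=camera_info(n); f=192/np.tan(np.radians(i["vfov"])/2); return i,f,np.array(i["R"]),np.array(i["t"])
def cloud(n,d):
    i,f,R,t=cam(n); v,u=np.mgrid[0:384,0:512]
    P=np.stack([(u-i["cx"])/f*d,(v-i["cy"])/f*d,d],-1)
    return (P-t)@R
def proj(n,X):
    i,f,R,t=cam(n); c=R@np.array(X)+t; return f*c[0]/c[2]+i["cx"],f*c[1]/c[2]+i["cy"]
E
python3 - <<'E'
from h import *
for n in ("scene","top"):
    p,d=capture(n); np.save(f"{n}0.npy",d); cv2.imwrite(f"pics/{n}0.png",p[...,::-1]); np.save(f"{n}0p.npy",p)
    i,f,R,t=cam(n); print(n,i,f,"campos",-R.T@t)
    for l in ("key","round_key","stand","case","key_head","battery","tape","bitbox"):
        try: print(l,[(np.round(r["centre"],4).tolist(),round(r["score"],2)) for r in spot_in(l,n)[:3]])
        except Exception as e: print(l,e)
print(read_state())
E
```

```text
pics
scene {'vfov': 44.977238357772116, 'cx': 253.63715099499004, 'cy': 190.52238634114602, 'R': array([[-0.52824811,  0.84908281,  0.00350937],
       [ 0.45757487,  0.28815221, -0.8411858 ],
       [-0.71524763, -0.44274901, -0.54073482]]), 't': array([ 0.25542062, -0.16055793,  1.62031729])} 463.7895480439908 campos [1.36732084 0.54678574 0.74020656]
key [([0.5716, 0.2989, 0.0761], 0.6)]
round_key [([0.4995, 0.2932, 0.07], 0.55)]
stand [([0.5483, 0.3044, 0.036], 0.63)]
case [([0.6352, -0.0902, 0.0911], 0.75)]
key_head [([0.573, 0.3003, 0.075], 0.48)]
battery [([0.3129, 0.3238, 0.048], 0.86)]
tape [([0.6808, 0.325, 0.0521], 0.63)]
bitbox [([0.2546, -0.3248, 0.0312], 0.63)]
top {'vfov': 53.40710651268608, 'cx': 254.50375322007469, 'cy': 189.07629822240892, 'R': array([[-0.0217308 , -0.99931073, -0.03009714],
       [-0.98572369,  0.02644339, -0.16628152],
       [ 0.16696278,  0.02605404, -0.9856189 ]]), 't': array([0.05023367, 0.52426721, 1.06706472])} 381.69053630285157 campos [0.33971414 0.0085343  1.140407  ]
key [([0.5609, 0.2947, 0.0819], 0.55)]
round_key [([0.4961, 0.2875, 0.
[... 340 characters left out ...]
  8.20865996e+01, -2.05177107e-03,
        6.76888887e+01, -1.02271510e+01]), 'qvel': array([ 0.03041402,  0.00442267,  0.04227625,  0.08349918, -0.12532189,
       -0.06287367]), 'tau': array([-1.42861256e-03, -4.40003300e+01, -1.76987135e+01,  6.33497257e-02,
        5.04193269e-02, -3.69852944e-05]), 'position': array([0.19109603, 0.59505691, 0.24157346]), 'tcp_rot': array([[ 3.05782233e-01,  9.52101477e-01,  5.19679343e-05],
       [ 9.52101478e-01, -3.05782235e-01,  2.71107141e-05],
       [ 4.17030220e-05,  4.11887724e-05, -9.99999998e-01]]), 'force': array([-0.18700243, -0.36666563, -0.63188221]), 'moment': array([-0.02287555, -0.00938519,  0.01340009]), 'opening': 0.9992573516654506}
```

View pictures.

View pics/scene0.png

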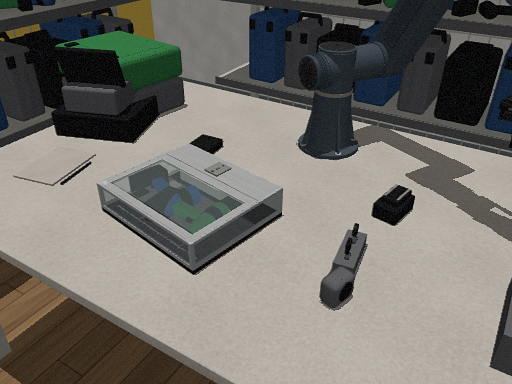

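View pics/top0.png

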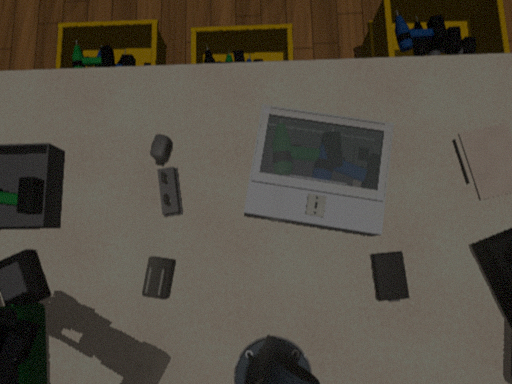

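Run:
```python
from h import *
t=np.load("top0p.npy")[...,::-1]; s=np.load("scene0p.npy")[...,::-1]
def crop(im,x,y,w,h,k): return cv2.resize(im[y:y+h,x:x+w],(w*k,h*k),interpolation=cv2.INTER_NEAREST)
a=crop(t,145,125,60,100,5); b=crop(t,285,175,60,60,8)
c=crop(s,315,215,60,100,5); d=crop(s,185,140,60,60,8)
cv2.imwrite("pics/z1.png",np.hstack([a,c])); 
cv2.imwrite("pics/z2.png",np.hstack([b[:480,:395],d[:480,:400]]))
```

```text
(no output)
```

View pics/z1.png

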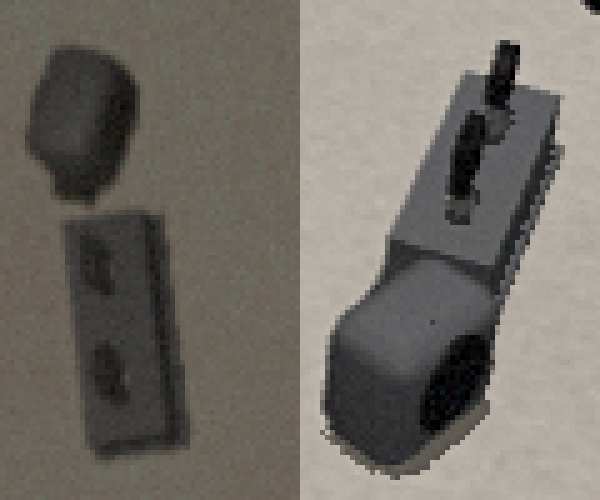

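View pics/z2.png

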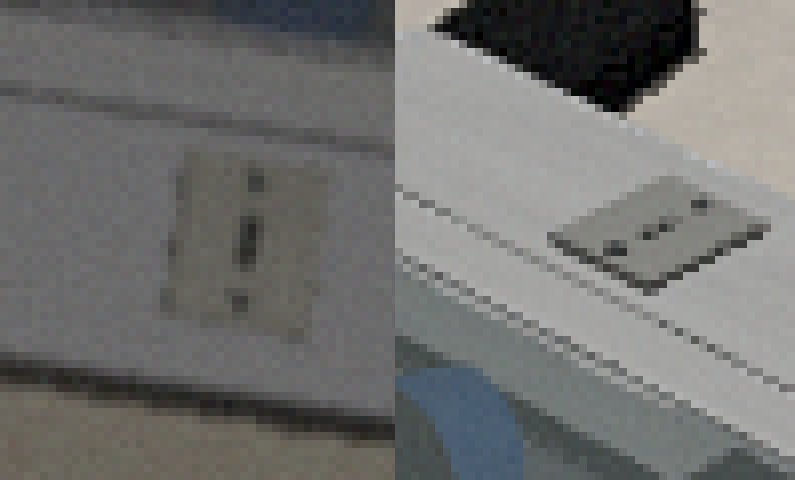

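Run:
```python
from h import *
for n in ("scene","top"):
    d=np.load(n+"0.npy"); C=cloud(n,d)
    near=(abs(C[...,0]-.53)<.12)&(abs(C[...,1]-.295)<.06)&(d>0)
    st=near&(abs(C[...,2]-.04)<.004)
    import rig
    P=C[st][:,:2].astype(np.float32)
    print(n,"stand top z",np.median(C[st][:,2]),"rect",cv2.minAreaRect(P),len(P))
    hd=near&(C[...,2]>.047)&(C[...,2]<.1)&(abs(C[...,0]-.53)<.065)
    Q=C[hd]
    r=np.median(P,0)
    for lab in(0,1):
        q=Q[(Q[:,0]>.53)==lab]
        print(lab,len(q))
        for lo in np.arange(.048,.09,.004):
            k=q[(q[:,2]>=lo)&(q[:,2]<lo+.004)]
            if len(k): print("  %.3f n%d x %.4f-%.4f y %.4f-%.4f"%(lo,len(k),k[:,0].min(),k[:,0].max(),k[:,1].min(),k[:,1].max()))
    ct=(abs(C[...,0]-.6)<.3)&(abs(C[...,1]+.1)<.3)&(abs(C[...,2]-.09)<.006)
    print("case rect",cv2.minAreaRect(C[ct][:,:2].astype(np.float32)),np.median(C[ct][:,2]))
    for l in("key","round_key","case","stand"):
        s=silhouettes(l,n)
        for r in s[:2]:
            m=r["region"]; ys,xs=np.nonzero(m); print(l,r["score"],m.sum(),xs.mean(),ys.mean(),xs.min(),xs.max(),ys.min(),ys.max())
```

```text
scene stand top z 0.03953060877242795 rect ((0.5554165840148926, 0.3000414967536926), (0.20144663751125336, 0.05667716637253761), 11.540703773498535) 673
0 68
  0.048 n1 x 0.5019-0.5019 y 0.2903-0.2903
  0.052 n1 x 0.5025-0.5025 y 0.2901-0.2901
  0.056 n4 x 0.4884-0.5077 y 0.2940-0.2960
  0.060 n4 x 0.4913-0.5116 y 0.2900-0.2955
  0.064 n5 x 0.4941-0.5127 y 0.2896-0.2970
  0.068 n10 x 0.4832-0.5136 y 0.2890-0.2969
  0.072 n6 x 0.4880-0.5131 y 0.2886-0.2961
  0.076 n11 x 0.4874-0.5137 y 0.2882-0.2963
  0.080 n15 x 0.4887-0.5143 y 0.2862-0.2955
  0.084 n9 x 0.4922-0.5047 y 0.2878-0.2954
  0.088 n1 x 0.5066-0.5066 y 0.2921-0.2921
1 86
  0.052 n2 x 0.5743-0.5743 y 0.2968-0.3017
  0.056 n8 x 0.5536-0.5757 y 0.2968-0.3050
  0.060 n7 x 0.5559-0.5760 y 0.2984-0.3052
  0.064 n9 x 0.5491-0.5753 y 0.2977-0.3050
  0.068 n7 x 0.5517-0.5752 y 0.2969-0.3052
  0.072 n9 x 0.5687-0.5777 y 0.2964-0.3048
  0.076 n10 x 0.5532-0.5771 y 0.2961-0.3048
  0.080 n25 x 0.5485-0.5773 y 0.2949-0.3050
  0.084 n9 x 0.5542-0.5741 y 0.2949-0.3042
case rect ((0.5738372802734375, -0.14671123027801514), (0.3853130340576
[... 1158 characters left out ...]
614 y 0.2944-0.2974
  0.080 n20 x 0.5489-0.5756 y 0.2930-0.3027
  0.084 n10 x 0.5487-0.5722 y 0.2951-0.3018
  0.088 n3 x 0.5479-0.5682 y 0.2949-0.2975
case rect ((0.5755054354667664, -0.14737588167190552), (0.3806372284889221, 0.32149237394332886), 79.37312316894531) 0.08945736717183193
key 0.56 56 163.85714285714286 178.26785714285714 161 167 173 183
round_key 0.7 1513 389.6748182419035 276.4302709847984 372 408 252 301
round_key 0.61 58 163.70689655172413 177.44827586206895 161 167 172 182
case 0.66 15672 319.7234558448188 170.33818274629914 244 393 105 236
case 0.29 1107 158.68383017163504 278.13369467028 142 175 258 299
stand 0.89 725 171.24275862068964 193.45103448275862 159 181 168 216
```

Run:
```python
from h import *
for n in ("scene","top"):
    d=np.load(n+"0.npy"); C=cloud(n,d); p=np.load(n+"0p.npy").astype(float).mean(2)
    near=(abs(C[...,0]-.53)<.085)&(abs(C[...,1]-.295)<.06)&(d>0)
    st=near&(abs(C[...,2]-.04)<.003)
    P=C[st][:,:2]
    # robust rectangle fit: rotate, percentile edges
    best=None
    from scipy.optimize import minimize
    for a in np.arange(2,16,.25):
        c,s=np.cos(np.radians(a)),np.sin(np.radians(a)); Q=P@np.array([[c,-s],[s,c]])
        m=(abs(Q[:,0]-np.median(Q[:,0]))<.072)
        Q=Q[m]
        lo,hi=np.percentile(Q,1,axis=0),np.percentile(Q,99,axis=0); A=np.prod(hi-lo)
        if best is None or A<best[0]: best=(A,a,lo,hi,np.array([[c,s],[-s,c]]))
    A,a,lo,hi,M=best; print(n,"stand yaw",a,"size",hi-lo,"ctr",((lo+hi)/2)@M)
    # heads
    hd=near&(C[...,2]>.079)&(C[...,2]<.09)
    for k in(0,1):
        q=C[hd&((C[...,0]>.53)==k)][:,:2]
        qq=q@M.T; lo,hi=np.percentile(qq,3,axis=0),np.percentile(qq,97,axis=0); print("head",k,"size",hi-lo,((lo+hi)/2)@M)
    # keyhole: project plate
    ct=(abs(C[...,0]-.46)<.05)&(abs(C[...,1]+.13)<.06)&(abs(C[...,2]-.094)<.01)&(d>0)
    i,f,R,t=cam(n); O=-R.T@t
    def ray(u,v,z):
        r=R.T@np.array([(u-i["cx"])/f,(v-i["cy"])/f,1]); return O+r*(z-O[2])/r[2]
    if n=="top": x0,y0,w,h=312,200,8,12
    else: x0,y0,w,h=212,164,12,10
    # plate region dark weights
    sub=p[y0:y0+h,x0:x0+w]; print(np.round(sub).astype(int))
    np.set_printoptions(linewidth=200)
    print("px corner",ray(x0,y0,.094),ray(x0+w,y0+h,.094))
```

```text
scene stand yaw 7.25 size [0.12478859 0.047551  ] ctr [0.53539176 0.29585644]
head 0 size [0.02297273 0.0078337 ] [0.50015616 0.29146228]
head 1 size [0.02759856 0.00798788] [0.56265543 0.29971237]
[[166 151 130 129 128 132 131 131 130 129 133 117]
 [131 129 130 131 132 132 129 132 131 133  69  56]
 [124 130 133 133 130 130 132 125 133 132 110 102]
 [132 131 130 132 131 127 102 112 109 127 132 131]
 [130 129 133 126 101 104  51  89 129 128 128 129]
 [135 133 131 110  50  89 131 132 131 129 130 131]
 [ 78 100 130 133 132 133 131 130 131 131 131 133]
 [ 51  46 125 131 131 129 131 133 128 133 131 130]
 [136 135 131 131 132 130 133 131 131 130  96  57]
 [ 78 115 132 134 136 130 129 130 100  54  56 161]]
px corner [ 0.45756265 -0.15514618  0.094     ] [ 0.48488431 -0.09471715  0.094     ]
top stand yaw 7.25 size [0.13437123 0.04778462] ctr [0.52986638 0.2941305 ]
head 0 size [0.02276483 0.00907049] [0.49754541 0.28991092]
head 1 size [0.02637332 0.00882655] [0.56154734 0.29796853]
[[ 96  92  96  90  91  94  97  94]
 [ 96  96  97  87  80  87  91  92]
 [ 97  98  90  68  59  74  91  95]
 [ 95  94  90  59  38  68  89  93]
 [ 95  97  87  57  40  75  96  92]
 [ 94  99  85  51  52  82 100  94]
 [ 98  95  73  45  44  85  98  97]
 [ 97  94  76  51  60  93  96  91]
 [ 97  95  89  69  79 101  95 100]
 [ 98  97  98  91  91  94  97  97]
 [101  95  97  95  97  96  94  98]
 [ 97  82  82  83  92  93  97  95]]
px corner [ 0.48220503 -0.12159048  0.094     ] [ 0.44849118 -0.14185953  0.094     ]
```

Run:
```python
from h import *
for n in ("scene","top"):
    p=np.load(n+"0p.npy").astype(float).mean(2); d=np.load(n+"0.npy")
    i,f,R,t=cam(n); O=-R.T@t
    def ray(u,v,z):
        r=R.T@np.array([(u-i["cx"])/f,(v-i["cy"])/f,1]); return O+r*(z-O[2])/r[2]
    if n=="top": x0,y0,w,h,b=313,200,6,10,95
    else: x0,y0,w,h,b=214,167,7,4,131
    sub=np.clip(b-p[y0:y0+h,x0:x0+w]-5,0,None); v,u=np.mgrid[y0:y0+h,x0:x0+w]
    if n=="scene": sub[0,-1]*=1
    cu,cv=(sub*u).sum()/sub.sum(),(sub*v).sum()/sub.sum()
    print(n,cu,cv,"keyhole",ray(cu,cv,.094), "shifted 5mm deep", ray(cu,cv,.090))
    C=cloud(n,d); ct=(abs(C[...,0]-.6)<.3)&(abs(C[...,1]+.1)<.3)&(abs(C[...,2]-.09)<.005)&(d>0)
    P=C[ct][:,:2]
    best=None
    for a in np.arange(-14,-7,.1):
        c,s=np.cos(np.radians(a)),np.sin(np.radians(a)); Q=P@np.array([[c,-s],[s,c]])
        lo,hi=np.percentile(Q,.3,axis=0),np.percentile(Q,99.7,axis=0); A=np.prod(hi-lo)
        if best is None or A<best[0]: best=(A,a,lo,hi,np.array([[c,s],[-s,c]]))
    A,a,lo,hi,M=best; ctr=((lo+hi)/2)@M; print("case yaw",a,"size",hi-lo,ctr,"nominal keyhole",ctr+np.array([-.11,0])@M)
    # line fit of rail front edge (local -x) for yaw
s=read_state(); print(s["time_s"],s["position"])
```

```text
scene 217.34015594541913 168.21734892787526 keyhole [ 0.46891084 -0.12847249  0.094     ] shifted 5mm deep [ 0.46334971 -0.13265232  0.09      ]
case yaw -10.600000000000012 size [0.32014123 0.37967426] [ 0.57527357 -0.14565656] nominal keyhole [ 0.46715068 -0.12542191]
top 315.60305343511453 204.66085059978192 keyhole [ 0.46902869 -0.13084807  0.094     ] shifted 5mm deep [ 0.469523   -0.13138088  0.09      ]
case yaw -10.700000000000012 size [0.31851098 0.37783549] [ 0.57482222 -0.14717961] nominal keyhole [ 0.46673481 -0.12675629]
1.3 [0.19107597 0.5950305  0.24155782]
```

```bash
cat >> h.py <<'E'
def go(p,yaw,vert=True):
    s=read_state(); R=np.array(s["tcp_rot"]); dp=R.T@(np.array(p)-s["position"])
    c,k=np.cos(np.radians(yaw)),np.sin(np.radians(yaw)); T=np.array([[c,k,0],[k,-c,0],[0,0,-1.]])
    rv=np.degrees(cv2.Rodrigues(R.T@T)[0].ravel())
    print("t %.2f"%s["time_s"],"d",np.round(dp,4),"rv",np.round(rv,2),"q",np.round(s["joint_positions"],1),"F",np.round(s["force"],2),"open",round(s["opening"],3))
E
python3 -c "
from h import *
go([.562,.2985,.14],97.25)"
```

```text
t 1.30 d [-0.1689  0.4438  0.1016] rv [ -0.     0.   -25.06] q [ 62.   30.2  82.1  -0.   67.7 -10.2] F [-0.09 -1.54  0.22] open 0.997
```

```bash
python3 -m jog '-0.0211 0.0555 0.0127 0 0 -3.1 1;-0.0422 0.111 0.0254 0 0 -6.3 1;-0.0633 0.1664 0.0381 0 0 -9.4 1;-0.0845 0.2219 0.0508 0 0 -12.5 1;-0.1056 0.2774 0.0635 0 0 -15.7 1;-0.1267 0.3329 0.0762 0 0 -18.8 1;-0.1478 0.3883 0.0889 0 0 -21.9 1;-0.1689 0.4438 0.1016 0 0 -25.06 1'; python3 -c "
from h import *
go([.562,.2985,.072],97.25)"
```

```text
time_s: 2.3
position: [0.5636, 0.2972, 0.1397]
tcp_rot: [[-0.128, 0.992, 0.0], [0.992, 0.128, 0.0], [0.0, 0.0, -1.0]]
force: [0.2, 1.6, 0.9]
opening: 1.003
t 2.30 d [ 0.0014 -0.0015  0.0677] rv [ 0.03 -0.02  0.09] q [ 17.8  38.1  85.3   0.   56.6 -79.6] F [0.21 1.59 0.87] open 1.003
```

```bash
python3 -m jog '0 0 0 0 0 0 1'
python3 - <<'E'
from h import *
go([.562,.2985,.072],97.25)
p,d=capture("scene"); cv2.imwrite("pics/s1.png",cv2.resize(p[180:320,290:430,::-1],(560,560),interpolation=cv2.INTER_CUBIC))
E
```

```text
time_s: 2.42
position: [0.5658, 0.2951, 0.139]
tcp_rot: [[-0.12, 0.993, 0.001], [0.993, 0.12, -0.0], [-0.001, 0.001, -1.0]]
force: [-0.4, 0.0, 0.1]
opening: 1.004
t 2.42 d [ 0.0039 -0.0035  0.067 ] rv [ 0.08  0.04 -0.33] q [ 17.6  38.2  85.2  -0.1  56.6 -79.3] F [-0.36  0.02  0.07] open 1.004
```

View pics/s1.png

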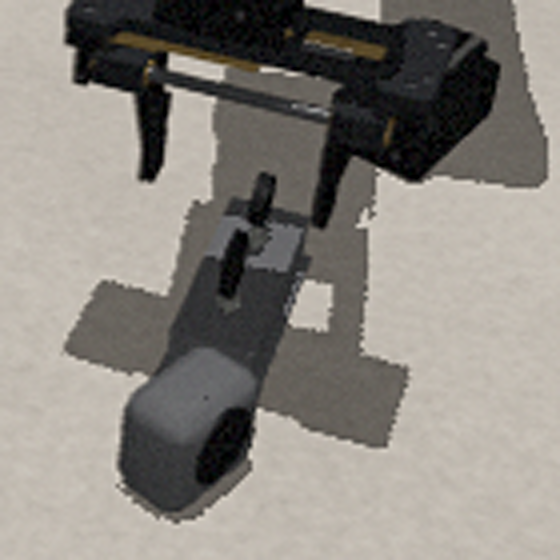

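```bash
python3 -m jog '0 0 0 0 0 0 1;0 0 0 0 0 0 1'; python3 -c "
from h import *
go([.562,.2985,.072],97.25)"
```

```text
time_s: 2.72
position: [0.5608, 0.2997, 0.1403]
tcp_rot: [[-0.128, 0.992, -0.0], [0.992, 0.128, 0.0], [0.0, -0.0, -1.0]]
force: [0.0, 0.6, -0.0]
opening: 1.002
t 2.73 d [-0.0014  0.001   0.0683] rv [-0.   -0.01  0.11] q [ 18.1  38.   85.4   0.   56.6 -79.3] F [ 0.01  0.6  -0.01] open 1.002
```

```bash
python3 -m jog '0 0 0.01 0 0 0 0.5;0 0 0.03 0 0 0 0.5;0 0 0.05 0 0 0 0.5;0 0 0.062 0 0 0 0.5;0 0 0.068 0 0 0 0.5;0 0 0.068 0 0 0 0.5'; python3 -c "
from h import *
go([.562,.2985,.072],97.25)"
```

```text
time_s: 3.48
position: [0.5618, 0.2986, 0.0717]
tcp_rot: [[-0.127, 0.992, -0.0], [0.992, 0.127, -0.0], [-0.0, -0.0, -1.0]]
force: [0.3, 0.7, -0.3]
opening: 0.513
t 3.48 d [-0.0002  0.0002 -0.0003] rv [-0.02  0.01  0.02] q [ 17.9  43.5  87.3  -0.   49.2 -79.3] F [ 0.31  0.73 -0.29] open 0.513
```

```bash
python3 -m jog '0 0 0 0 0 0 0.3;0 0 0 0 0 0 0.2;0 0 0 0 0 0 0;0 0 0 0 0 0 0;0 0 0 0 0 0 0'; python3 -c "
from h import *
go([.562,.2985,.072],97.25); print(read_state()['moment'])"
```

```text
time_s: 4.1
position: [0.5621, 0.2985, 0.0721]
tcp_rot: [[-0.126, 0.992, 0.0], [0.992, 0.126, 0.0], [0.0, 0.0, -1.0]]
force: [-0.6, 0.2, 0.4]
opening: 0.101
t 4.10 d [-0.     -0.0001  0.0001] rv [ 0.01 -0.    0.  ] q [ 17.9  43.5  87.3  -0.   49.2 -79.3] F [-0.56  0.23  0.39] open 0.101
[ 0.01795115  0.03697341 -0.01607316]
```

```bash
python3 -m jog '0 0 -0.008 0 0 0 0;0 0 -0.025 0 0 0 0;0 0 -0.05 0 0 0 0;0 0 -0.075 0 0 0 0;0 0 -0.095 0 0 0 0;0 0 -0.1 0 0 0 0;0 0 -0.1 0 0 0 0'
python3 - <<'E'
from h import *
go([.469,-.1297,.172],79.35)
for n in("scene","top"):
    p,d=capture(n); np.save(n+"1.npy",d)
    x,y=(290,150) if n=="scene" else (120,110)
    cv2.imwrite(f"pics/{n}2.png",cv2.resize(p[y:y+140,x:x+140,::-1],(560,560),interpolation=cv2.INTER_CUBIC))
E
```

```text
time_s: 4.97
position: [0.562, 0.2985, 0.1725]
tcp_rot: [[-0.126, 0.992, 0.001], [0.992, 0.126, 0.0], [0.0, 0.001, -1.0]]
force: [-0.1, -0.7, -0.4]
opening: 0.095
t 4.97 d [-4.131e-01 -1.463e-01  4.000e-04] rv [ 4.000e-02 -1.000e-02  1.791e+01] q [ 17.9  35.6  84.1  -0.   60.3 -79.3] F [-0.05 -0.66 -0.35] open 0.095
```

View pics/scene2.png

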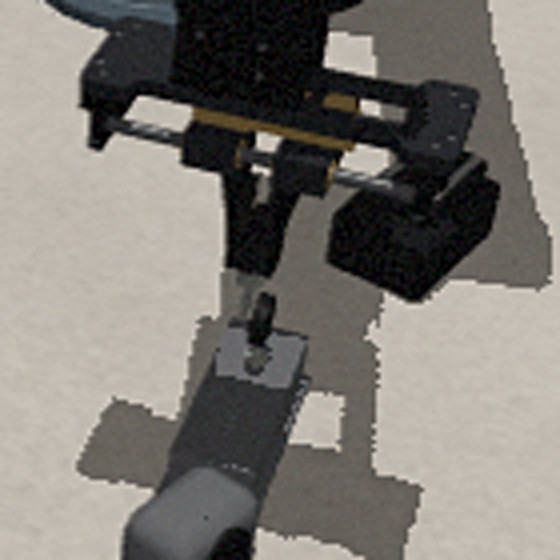

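View pics/top2.png

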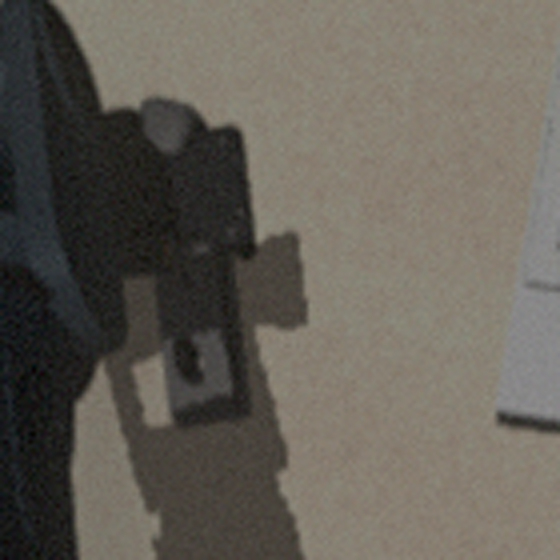

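```bash
python3 -m jog '-0.0248 -0.0088 0 0 0 1.1 0;-0.0744 -0.0263 0 0 0 3.2 0;-0.1281 -0.0454 0 0 0 5.6 0;-0.1818 -0.0644 0 0 0 7.9 0;-0.2355 -0.0834 0 0 0 10.2 0;-0.2892 -0.1024 0 0 0 12.5 0;-0.3388 -0.12 0 0 0 14.7 0;-0.3801 -0.1346 0 0 0 16.5 0'; python3 -m jog '-0.0233 -0.0184 0 0 0 0.7 0;-0.0307 -0.0221 0 0 0 1.4 0;-0.0307 -0.0221 0 0 0 1.4 0;-0.0307 -0.0221 0 0 0 1.4 0'; python3 -c "
from h import *
go([.469,-.1297,.160],79.35)"
```

```text
time_s: 6.08
position: [0.4755, -0.0973, 0.1712]
tcp_rot: [[0.163, 0.987, -0.001], [0.987, -0.163, 0.001], [0.0, -0.001, -1.0]]
force: [0.1, -0.1, 0.2]
opening: 0.098
time_s: 6.58
position: [0.4503, -0.1216, 0.1719]
tcp_rot: [[0.184, 0.983, 0.0], [0.983, -0.184, 0.0], [0.0, 0.0, -1.0]]
force: [-0.6, -0.2, 0.4]
opening: 0.102
t 6.58 d [-0.0045  0.0199  0.0119] rv [ 0.02 -0.01  0.07] q [ -28.9   24.6  108.5    0.    47.  -108.3] F [-0.58 -0.16  0.43] open 0.102
```

```bash
python3 -m jog '-0.001 0.005 0.003 0 0 0 0;-0.003 0.015 0.01 0 0 0 0;-0.0045 0.0199 0.015 0 0 0 0;-0.0045 0.0199 0.016 0 0 0 0;-0.0045 0.0199 0.016 0 0 0 0'
python3 - <<'E'
from h import *
go([.469,-.1297,.1555],79.35)
for n in("scene","top"):
    p,d=capture(n); np.save(n+"2.npy",d);np.save(n+"2p.npy",p)
    u,v=proj(n,[.469,-.13,.1]); print(u,v); x,y=int(u)-25,int(v)-25
    cv2.imwrite(f"pics/{n}3.png",cv2.resize(p[y:y+50,x:x+50,::-1],(500,500),interpolation=cv2.INTER_NEAREST))
E
```

```text
time_s: 7.2
position: [0.4681, -0.1302, 0.1556]
tcp_rot: [[0.185, 0.983, -0.001], [0.983, -0.185, 0.001], [0.0, -0.001, -1.0]]
force: [0.7, 0.4, -0.7]
opening: 0.102
t 7.20 d [0.0007 0.0008 0.0001] rv [-0.06 -0.02  0.  ] q [ -28.8   27.4  106.6    0.    46.1 -108.1] F [ 0.74  0.37 -0.72] open 0.102
216.78973402234587 166.21112277237646
315.5724794575204 204.40250525858553
```

View pics/scene3.png

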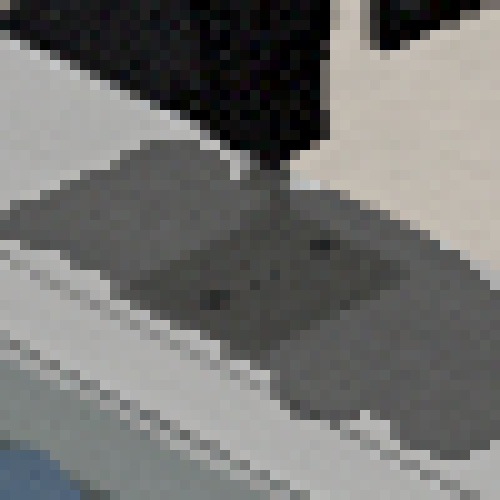

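View pics/top3.png

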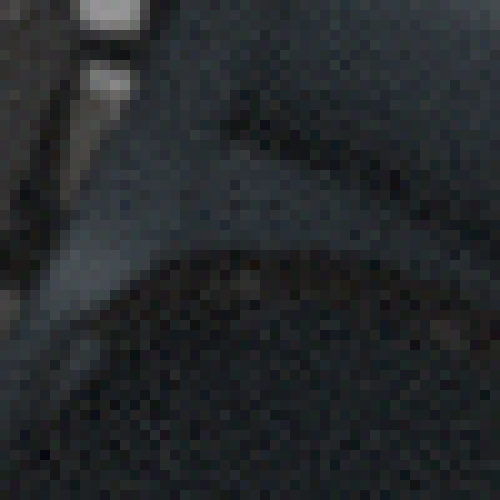

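```bash
python3 -m jog '0 0 0.002 0 0 0 0;0 0 0.004 0 0 0 0;0 0 0.005 0 0 0 0;0 0 0.006 0 0 0 0;0 0 0.006 0 0 0 0'; python3 -c "
from h import *
go([.469,-.1297,.1495],79.35);print(read_state()['moment'])"
```

```text
time_s: 7.92
position: [0.4684, -0.1304, 0.1499]
tcp_rot: [[0.185, 0.983, -0.0], [0.983, -0.185, 0.0], [0.0, -0.0, -1.0]]
force: [-0.3, 0.3, 0.0]
opening: 0.098
t 7.92 d [0.0008 0.0005 0.0004] rv [-0.01 -0.    0.01] q [ -28.7   28.   106.8   -0.    45.2 -108.1] F [-0.26  0.34  0.02] open 0.098
[ 0.04370507 -0.00939966 -0.02756872]
```

```bash
python3 -m jog '0 0 0.001 0 0 0 0;0 0 0.001 0 0 0 0;0 0 0.002 0 0 0 0;0 0 0.002 0 0 0 0'; python3 -c "
from h import *
go([.469,-.1297,.1475],79.35);print(read_state()['moment'])"
```

```text
time_s: 8.43
position: [0.4684, -0.1304, 0.1479]
tcp_rot: [[0.185, 0.983, -0.0], [0.983, -0.185, 0.0], [0.0, -0.0, -1.0]]
force: [0.5, 0.4, -1.2]
opening: 0.1
t 8.43 d [0.0008 0.0005 0.0004] rv [-0.01 -0.    0.  ] q [ -28.8   28.2  106.9   -0.    44.9 -108.1] F [ 0.54  0.38 -1.21] open 0.1
[-0.01383723 -0.01753013  0.01280836]
```

```bash
python3 -m jog '0 0 0.001 0 0 0 0;0 0 0.001 0 0 0 0;0 0 0.002 0 0 0 0;0 0 0.002 0 0 0 0'; python3 -c "
from h import *
go([.469,-.1297,.1455],79.35);print(read_state()['moment'])"
```

```text
time_s: 8.93
position: [0.4684, -0.1304, 0.1459]
tcp_rot: [[0.185, 0.983, -0.0], [0.983, -0.185, 0.0], [0.0, -0.0, -1.0]]
force: [-0.2, 0.5, -0.3]
opening: 0.102
t 8.93 d [0.0008 0.0005 0.0004] rv [-0.01 -0.    0.  ] q [ -28.8   28.4  107.    -0.    44.6 -108.1] F [-0.21  0.51 -0.34] open 0.102
[ 0.009911   -0.04873207  0.02731702]
```

```bash
python3 -m jog '0 0 0.001 0 0 0 0;0 0 0.001 0 0 0 0;0 0 0.002 0 0 0 0;0 0 0.002 0 0 0 0'; python3 -c "
from h import *
go([.469,-.1297,.1435],79.35);print(read_state()['moment'])"
```

```text
time_s: 9.43
position: [0.4684, -0.1304, 0.1439]
tcp_rot: [[0.185, 0.983, -0.0], [0.983, -0.185, 0.0], [0.0, -0.0, -1.0]]
force: [0.3, 0.1, -0.1]
opening: 0.094
t 9.43 d [0.0008 0.0005 0.0004] rv [-0.01 -0.    0.  ] q [ -28.8   28.6  107.1   -0.    44.3 -108.1] F [ 0.32  0.11 -0.13] open 0.094
[-0.01335245  0.00519553  0.01191277]
```

```bash
python3 -m jog '0 0 0.001 0 0 0 0;0 0 0.002 0 0 0 0;0 0 0.003 0 0 0 0;0 0 0.004 0 0 0 0;0 0 0.005 0 0 0 0;0 0 0.006 0 0 0 0'; python3 -c "
from h import *
go([.469,-.1297,.1375],79.35);print(read_state()['moment'])"
```

```text
time_s: 10.18
position: [0.4684, -0.1304, 0.1379]
tcp_rot: [[0.185, 0.983, -0.0], [0.983, -0.185, -0.0], [-0.0, 0.0, -1.0]]
force: [0.0, -0.1, -0.7]
opening: 0.099
t 10.18 d [0.0008 0.0004 0.0004] rv [0. 0. 0.] q [ -28.7   29.2  107.4   -0.    43.4 -108.1] F [ 0.02 -0.13 -0.74] open 0.099
[ 0.04834817 -0.02326567  0.00079021]
```

```bash
python3 -m jog '0 0 0.002 0 0 0 0;0 0 0.004 0 0 0 0;0 0 0.006 0 0 0 0;0 0 0.008 0 0 0 0;0 0 0.0095 0 0 0 0;0 0 0.0095 0 0 0 0'; python3 -c "
from h import *
go([.469,-.1297,.1261],79.35);print(read_state()['moment'])"
```

```text
time_s: 10.92
position: [0.4683, -0.1303, 0.1283]
tcp_rot: [[0.185, 0.983, -0.0], [0.983, -0.185, 0.0], [0.0, -0.0, -1.0]]
force: [0.8, -0.0, 0.1]
opening: 0.1
t 10.93 d [0.0007 0.0005 0.0022] rv [-0.02 -0.01  0.  ] q [ -28.7   30.2  107.8   -0.    42.  -108.1] F [ 0.8  -0.02  0.12] open 0.1
[ 0.05353009  0.01545189 -0.01217939]
```

```bash
python3 -m jog '0 0 0.001 0 0 0 0;0 0 0.002 0 0 0 0;0 0 0.0025 0 0 0 0;0 0 0.0025 0 0 0 0'; python3 -c "
from h import *
go([.469,-.1297,.1261],79.35);print(read_state()['moment'])"
```

```text
time_s: 11.42
position: [0.4684, -0.1304, 0.1261]
tcp_rot: [[0.185, 0.983, 0.0], [0.983, -0.185, -0.0], [-0.0, 0.0, -1.0]]
force: [-1.0, 0.1, 0.9]
opening: 0.097
t 11.43 d [ 0.0008  0.0004 -0.    ] rv [0. 0. 0.] q [ -28.8   30.5  107.9   -0.    41.7 -108.1] F [-1.    0.07  0.94] open 0.097
[0.00014449 0.11073375 0.04006633]
```

```bash
python3 -m jog '0 0 0.0005 0 0 0 0;0 0 0.001 0 0 0 0;0 0 0.001 0 0 0 0'
python3 - <<'E'
from h import *
go([.469,-.1297,.1261],79.35);print(read_state()['moment'])
p,d=capture("scene"); cv2.imwrite("pics/s4.png",cv2.resize(p[130:210,175:275,::-1],(800,600)[:1]+(640,) if 0 else (750,600),interpolation=cv2.INTER_NEAREST))
E
```

```text
time_s: 11.8
position: [0.4684, -0.1304, 0.1259]
tcp_rot: [[0.185, 0.983, 0.0], [0.983, -0.185, -0.0], [-0.0, 0.0, -1.0]]
force: [-2.1, 1.1, 9.1]
opening: 0.1
t 11.80 d [ 0.0008  0.0004 -0.0002] rv [0.02 0.01 0.01] q [ -28.7   30.5  107.9   -0.    41.6 -108.1] F [-2.1   1.12  9.14] open 0.1
[0.1659076 0.3876759 0.0116452]
```

View pics/s4.png

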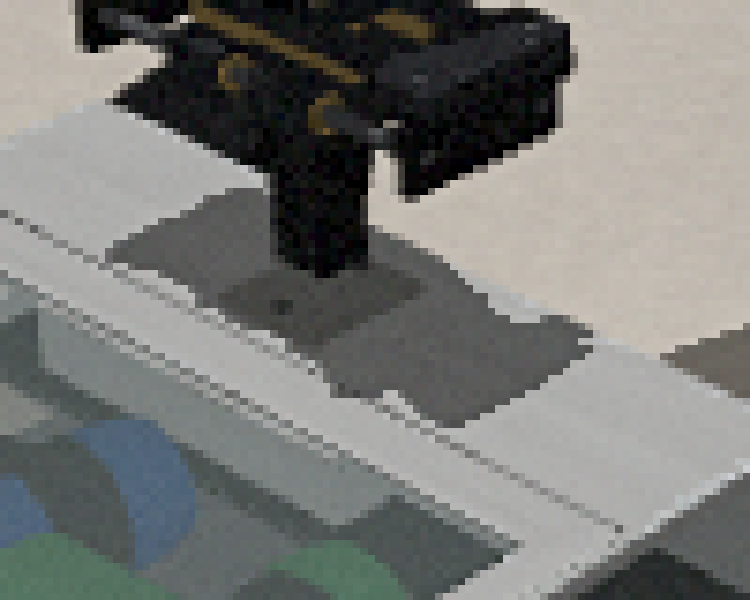

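```bash
python3 -m jog '0 0 -0.0008 0 0 0 0;0 0 -0.0008 0 0 4 0;0 0 -0.0008 0 0 8 0;0 0 -0.0008 0 0 12 0;0 0 -0.0008 0 0 16 0;0 0 -0.0008 0 0 16 0'; python3 -c "
from h import *
go([.4684,-.1304,.1261],79.35);print(read_state()['moment'])"
```

```text
time_s: 12.6
position: [0.4686, -0.1306, 0.126]
tcp_rot: [[0.447, 0.894, 0.0], [0.894, -0.447, -0.001], [-0.0, 0.001, -1.0]]
force: [-0.7, -0.1, 3.7]
opening: 0.104
t 12.60 d [ 0.0001 -0.0002 -0.0001] rv [  0.03   0.03 -15.93] q [-28.8  30.5 107.9  -0.   41.6 -92.2] F [-0.66 -0.1   3.7 ] open 0.104
[-0.08002713  0.16224041  0.10371851]
```

```bash
python3 -m jog '0 0 0 0 0 5 0;0 0 0 0 0 10 0;0 0 0 0 0 15 0;0 0 0 0 0 20 0;0 0 0 0 0 24 0;0 0 0 0 0 24 0'; python3 -c "
from h import *
go([.4684,-.1304,.1261],79.35);print(read_state()['moment'])"
```

```text
time_s: 13.35
position: [0.4686, -0.1307, 0.126]
tcp_rot: [[0.772, 0.636, 0.0], [0.636, -0.772, -0.001], [-0.0, 0.001, -1.0]]
force: [-1.5, -0.2, 4.9]
opening: 0.106
t 13.35 d [ 0.     -0.0003 -0.0001] rv [ 4.000e-02  2.000e-02 -3.988e+01] q [-28.8  30.5 107.8  -0.   41.6 -68.2] F [-1.5  -0.24  4.88] open 0.106
[-0.17489197  0.24974474  0.10374828]
```

```bash
python3 -m jog '0 0 0 0 0 5 0;0 0 0 0 0 10 0;0 0 0 0 0 15 0;0 0 0 0 0 20 0;0 0 0 0 0 24 0;0 0 0 0 0 24 0'; python3 -c "
from h import *
go([.4684,-.1304,.1261],79.35);print(read_state()['moment'])"
```

```text
time_s: 14.1
position: [0.4686, -0.1307, 0.126]
tcp_rot: [[0.964, 0.267, 0.0], [0.267, -0.964, -0.001], [0.0, 0.001, -1.0]]
force: [-1.3, -1.5, 4.1]
opening: 0.095
t 14.10 d [-0.0001 -0.0003 -0.0001] rv [ 5.000e-02  1.000e-02 -6.388e+01] q [-28.8  30.5 107.8  -0.   41.6 -44.2] F [-1.27 -1.49  4.1 ] open 0.095
[-0.20439217  0.26780628  0.07765944]
```

```bash
python3 -m jog '0 0 0 0 0 3 0;0 0 0 0 0 6 0;0 0 0 0 0 8 0;0 0 0 0 0 10 0;0 0 0 0 0 10 0'; python3 -c "
from h import *
go([.4684,-.1304,.1261],79.35);print(read_state()['moment'])"
```

```text
time_s: 14.72
position: [0.4685, -0.1306, 0.126]
tcp_rot: [[0.995, 0.095, 0.0], [0.095, -0.995, -0.0], [0.0, 0.001, -1.0]]
force: [-1.0, -0.6, 4.8]
opening: 0.1
t 14.72 d [-0.0001 -0.0002 -0.0001] rv [ 4.000e-02  1.000e-02 -7.389e+01] q [-28.8  30.5 107.9  -0.   41.6 -34.2] F [-1.04 -0.59  4.83] open 0.1
[-0.22851266  0.27493263  0.10648185]
```

```bash
python3 -m jog '0 0 0 0 0 1 0;0 0 0 0 0 2 0;0 0 0 0 0 2 0'
python3 - <<'E'
from h import *
go([.4684,-.1304,.1261],79.35);print(read_state()['moment'])
p,d=capture("scene"); C=cloud("scene",d); cv2.imwrite("pics/s5.png",cv2.resize(p[130:280,90:290,::-1],(800,600),interpolation=cv2.INTER_NEAREST))
E
```

```text
time_s: 15.1
position: [0.4686, -0.1307, 0.126]
tcp_rot: [[0.998, 0.061, 0.0], [0.061, -0.998, -0.001], [0.0, 0.001, -1.0]]
force: [-2.2, -0.1, 5.0]
opening: 0.1
t 15.10 d [-0.0001 -0.0003 -0.0001] rv [ 4.000e-02  1.000e-02 -7.588e+01] q [-28.8  30.5 107.9  -0.   41.6 -32.2] F [-2.17 -0.09  5.  ] open 0.1
[-0.30441243  0.27916913  0.03489032]
```

View pics/s5.png

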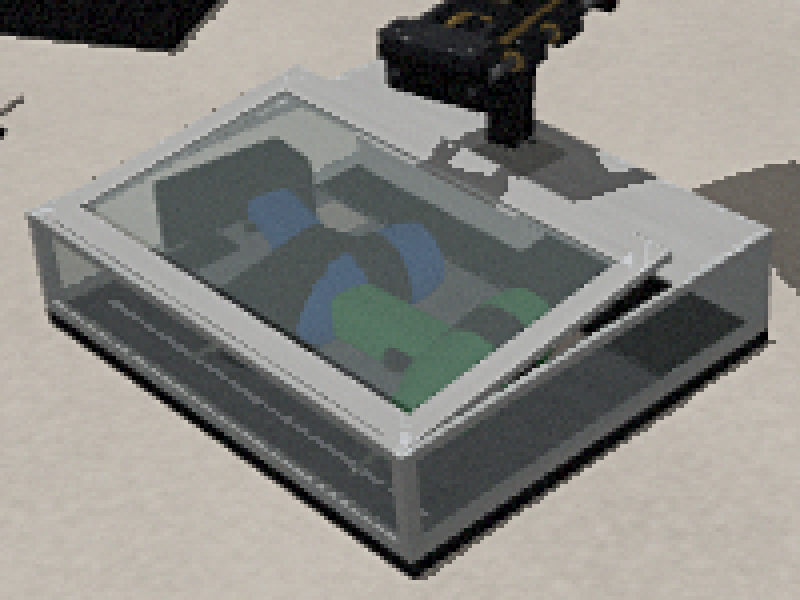

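```bash
python3 -m jog '0 0 0 0 0 1 0;0 0 0 0 0 2 0;0 0 0 0 0 2 0'; python3 -c "
from h import *
go([.4684,-.1304,.1261],79.35);print(read_state()['moment'])"
```

```text
time_s: 15.52
position: [0.4685, -0.1306, 0.126]
tcp_rot: [[1.0, 0.026, 0.0], [0.026, -1.0, -0.001], [0.0, 0.001, -1.0]]
force: [-1.2, -0.9, 5.7]
opening: 0.1
t 15.53 d [-0.0001 -0.0002 -0.0001] rv [ 4.000e-02  1.000e-02 -7.786e+01] q [-28.8  30.5 107.9  -0.   41.6 -30.2] F [-1.23 -0.94  5.68] open 0.1
[-0.18974697  0.26822254  0.07773124]
```

```bash
python3 -m jog '0 0 0 0 0 1 0;0 0 0 0 0 2 0;0 0 0 0 0 2 0'; python3 -c "
from h import *
go([.4684,-.1304,.1261],79.35);print(read_state()['moment'])"
```

```text
time_s: 15.9
position: [0.4685, -0.1307, 0.126]
tcp_rot: [[1.0, -0.008, 0.0], [-0.008, -1.0, -0.001], [0.0, 0.001, -1.0]]
force: [-1.1, -1.4, 5.7]
opening: 0.098
t 15.90 d [-0.0001 -0.0003 -0.0001] rv [ 5.000e-02  2.000e-02 -7.983e+01] q [-28.8  30.5 107.9  -0.   41.6 -28.2] F [-1.11 -1.36  5.68] open 0.098
[-0.28892153  0.29063373  0.24264537]
```

```bash
python3 -m jog '0 0 0 0 0 -5 0;0 0 0 0 0 -13 0;0 0 0 0 0 -22 0;0 0 0 0 0 -31 0;0 0 0 0 0 -40 0;0 0 0 0 0 -49 0;0 0 0 0 0 -58 0;0 0 0 0 0 -65 0';  python3 -c "
from h import *
go([.4684,-.1304,.1261],79.35);print(read_state()['moment'])"
```

```text
time_s: 16.9
position: [0.4685, -0.1306, 0.1259]
tcp_rot: [[0.428, 0.904, 0.0], [0.904, -0.428, -0.0], [-0.0, 0.0, -1.0]]
force: [-1.1, -1.1, 5.0]
opening: 0.103
t 16.90 d [ 0.0002 -0.0002 -0.0002] rv [  0.02   0.02 -14.66] q [-28.8  30.5 107.9  -0.   41.6 -93.4] F [-1.06 -1.12  4.97] open 0.103
[-0.24673119  0.2554694  -0.11130891]
```

```bash
python3 -m jog '0 0 0 0 0 -5 0;0 0 0 0 0 -10 0;0 0 0 0 0 -15 0;0 0 0 0 0 -18 0;0 0 0 0 0 -18 0';  python3 -c "
from h import *
go([.4684,-.1304,.1261],79.35);print(read_state()['moment'])"
```

```text
time_s: 17.52
position: [0.4685, -0.1306, 0.126]
tcp_rot: [[0.131, 0.991, 0.0], [0.991, -0.131, -0.0], [-0.0, 0.0, -1.0]]
force: [-1.9, -1.7, 5.2]
opening: 0.101
t 17.52 d [ 0.0002 -0.0001 -0.0001] rv [0.02 0.02 3.12] q [ -28.8   30.5  107.9   -0.    41.6 -111.2] F [-1.91 -1.68  5.17] open 0.101
[-0.10653793  0.27986434 -0.03017375]
```

```bash
python3 -m jog '0 0 0 0 0 -1 0;0 0 0 0 0 -2 0;0 0 0 0 0 -2.5 0;0 0 0 0 0 -2.5 0';  python3 -c "
from h import *
go([.4684,-.1304,.1261],79.35);print(read_state()['moment'])"
```

```text
time_s: 18.02
position: [0.4685, -0.1306, 0.126]
tcp_rot: [[0.088, 0.996, 0.0], [0.996, -0.088, -0.0], [-0.0, 0.0, -1.0]]
force: [-1.3, -1.4, 5.6]
opening: 0.101
t 18.02 d [ 0.0002 -0.0001 -0.0001] rv [0.02 0.02 5.6 ] q [ -28.8   30.5  107.9   -0.    41.6 -113.7] F [-1.27 -1.41  5.63] open 0.101
[-0.14813861  0.19343221 -0.02945237]
```

```bash
python3 -m jog '0 0 0 0 0 -1 0;0 0 0 0 0 -2 0;0 0 0 0 0 -2 0';  python3 -c "
from h import *
go([.4684,-.1304,.1261],79.35);print(read_state()['moment'])"
```

```text
time_s: 18.4
position: [0.4685, -0.1306, 0.1259]
tcp_rot: [[0.053, 0.999, 0.0], [0.999, -0.053, -0.0], [-0.0, 0.0, -1.0]]
force: [-1.2, -1.4, 5.0]
opening: 0.102
t 18.40 d [ 0.0002 -0.0001 -0.0002] rv [0.02 0.02 7.6 ] q [ -28.8   30.5  107.9   -0.    41.6 -115.7] F [-1.2  -1.37  5.04] open 0.102
[-0.17446641  0.25847999 -0.09271848]
```

```bash
python3 -m jog '0 0 0 0 0 -0.7 0;0 0 0 0 0 -1.4 0;0 0 0 0 0 -1.4 0';  python3 -c "
from h import *
go([.4684,-.1304,.1261],79.35);print(read_state()['moment'])"
```

```text
time_s: 18.77
position: [0.4685, -0.1306, 0.126]
tcp_rot: [[0.029, 1.0, 0.0], [1.0, -0.029, -0.0], [-0.0, 0.0, -1.0]]
force: [-1.7, -0.2, 4.8]
opening: 0.102
t 18.77 d [ 0.0002 -0.0001 -0.0001] rv [0.02 0.01 8.97] q [ -28.8   30.5  107.9   -0.    41.6 -117.1] F [-1.75 -0.22  4.79] open 0.102
[-0.19697126  0.30706746 -0.12300316]
```

```bash
python3 -m jog '0 0 0 0 0 -0.5 0;0 0 0 0 0 -1 0;0 0 0 0 0 -1 0';  python3 -c "
from h import *
go([.4684,-.1304,.1261],79.35);print(read_state()['moment'])"
```

```text
time_s: 19.15
position: [0.4685, -0.1307, 0.126]
tcp_rot: [[0.012, 1.0, 0.0], [1.0, -0.012, -0.0], [-0.0, 0.0, -1.0]]
force: [-1.5, -1.0, 5.3]
opening: 0.098
t 19.15 d [ 0.0003 -0.0001 -0.0001] rv [0.02 0.01 9.95] q [ -28.8   30.5  107.9   -0.    41.6 -118.1] F [-1.48 -1.04  5.28] open 0.098
[-0.19506192  0.24347436 -0.22365649]
```

```bash
python3 -m jog '0 0 0 0 0 4 0;0 0 0 0 0 8 0;0 0 -0.001 0 0 10 0;0 0 -0.002 0 0 10 0;0 0 -0.003 0 0 10 0;0 0 -0.004 0 0 10 0;0 0 -0.005 0 0 10 0;0 0 -0.005 0 0 10 0';  python3 -c "
from h import *
go([.4684,-.1304,.1261],79.35);print(read_state()['moment'])"
```

```text
time_s: 20.15
position: [0.4685, -0.1304, 0.1308]
tcp_rot: [[0.186, 0.982, 0.0], [0.982, -0.186, -0.0], [-0.0, 0.0, -1.0]]
force: [-1.2, 0.6, -0.6]
opening: 0.101
t 20.15 d [ 0.     -0.0001  0.0047] rv [ 0.01  0.   -0.09] q [ -28.8   30.   107.7    0.    42.4 -108. ] F [-1.23  0.63 -0.62] open 0.101
[-0.04088782 -0.0095079   0.01963002]
```

```bash
python3 -m jog '0 0 -0.001 0 0 0 0;0 0 -0.002 0 0 0 0;0 0 -0.004 0 0 0 0;0 0 -0.006 0 0 0 0;0 0 -0.008 0 0 0 0;0 0 -0.008 0 0 0 0';  python3 -c "
from h import *
go([.4684,-.1304,.1261],79.35);print(read_state()['moment'])"
```

```text
time_s: 20.9
position: [0.4685, -0.1304, 0.139]
tcp_rot: [[0.186, 0.982, 0.0], [0.982, -0.186, -0.0], [-0.0, 0.0, -1.0]]
force: [1.6, 0.1, 0.6]
opening: 0.101
t 20.90 d [ 0.     -0.0002  0.0129] rv [ 0.03  0.01 -0.1 ] q [ -28.7   29.1  107.3   -0.    43.5 -108. ] F [1.61 0.08 0.6 ] open 0.101
[0.01823508 0.00773517 0.00579179]
```

```bash
python3 -m jog '0 0 -0.004 0 0 0 0;0 0 -0.01 0 0 0 0;0 0 -0.018 0 0 0 0;0 0 -0.03 0 0 0 0;0 0 -0.045 0 0 0 0;0 0 -0.055 0 0 0 0;0 0 -0.056 0 0 0 0;0 0 -0.056 0 0 0 0';  python3 - <<'E'
from h import *
go([.5621,.2985,.195],97.25);print(read_state()['moment'])
p,d=capture("scene"); cv2.imwrite("pics/s6.png",cv2.resize(p[100:280,90:330,::-1],(800,600),interpolation=cv2.INTER_NEAREST))
E
```

```text
time_s: 21.9
position: [0.4683, -0.1303, 0.1947]
tcp_rot: [[0.186, 0.982, -0.0], [0.982, -0.186, 0.0], [0.0, -0.0, -1.0]]
force: [-0.1, 0.5, -1.0]
opening: 0.099
t 21.90 d [ 4.388e-01  1.220e-02 -3.000e-04] rv [-1.0e-02 -0.0e+00 -1.8e+01] q [ -28.8   23.6  104.5   -0.    51.9 -108. ] F [-0.08  0.46 -1.05] open 0.099
[-0.00977073  0.02187261  0.00820979]
```

View pics/s6.png

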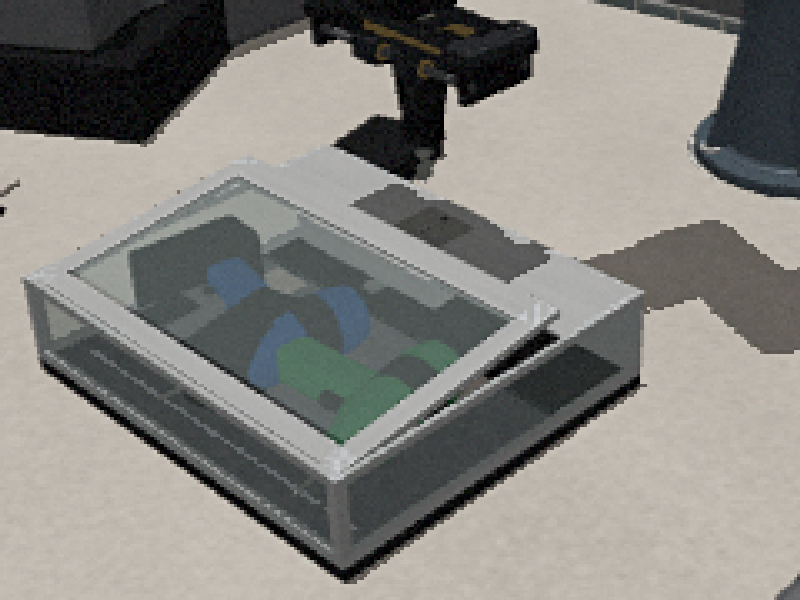

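```bash
python3 -m jog '0.022 0.0006 0 0 0 -0.9 0;0.07 0.002 0 0 0 -2.9 0;0.127 0.0035 0 0 0 -5.2 0;0.184 0.005 0 0 0 -7.6 0;0.241 0.0067 0 0 0 -9.9 0;0.298 0.0083 0 0 0 -12.2 0;0.355 0.01 0 0 0 -14.6 0;0.4 0.0111 0 0 0 -16.4 0';  python3 -m jog '0 0 0 0 0 0 0;0 0 0 0 0 0 0;0 0 0 0 0 0 0'; python3 -c "
from h import *
go([.5621,.2985,.110],97.25)"
```

```text
time_s: 22.95
position: [0.5537, 0.2628, 0.1938]
tcp_rot: [[-0.101, 0.995, -0.001], [0.995, 0.101, -0.0], [-0.0, -0.001, -1.0]]
force: [1.1, 1.1, 0.3]
opening: 0.099
time_s: 23.32
position: [0.5535, 0.2591, 0.1943]
tcp_rot: [[-0.097, 0.995, -0.001], [0.995, 0.097, -0.001], [-0.001, -0.002, -1.0]]
force: [-1.4, -0.4, -0.2]
opening: 0.097
t 23.32 d [0.0384 0.0125 0.0843] rv [-0.09  0.03 -1.69] q [ 14.6  32.3  86.7  -0.   61.  -80.9] F [-1.36 -0.4  -0.19] open 0.097
```

```bash
python3 -m jog '0.008 0.003 0.01 0 0 -0.5 0;0.022 0.008 0.03 0 0 -1 0;0.034 0.0115 0.05 0 0 -1.5 0;0.0384 0.0125 0.065 0 0 -1.7 0;0.0384 0.0125 0.072 0 0 -1.7 0;0.0384 0.0125 0.074 0 0 -1.7 0;0.0384 0.0125 0.074 0 0 -1.7 0;0.0384 0.0125 0.074 0 0 -1.7 0'; python3 -c "
from h import *
go([.5621,.2985,.110],97.25)"; python3 -m jog '0 0 0 0 0 0 0;0 0 0 0 0 0 0'; python3 -c "
from h import *
go([.5621,.2985,.110],97.25)"
```

```text
time_s: 24.32
position: [0.5631, 0.2999, 0.1216]
tcp_rot: [[-0.128, 0.992, 0.001], [0.992, 0.128, 0.0], [0.0, 0.001, -1.0]]
force: [-0.4, 0.8, 0.5]
opening: 0.099
t 24.32 d [-0.0012 -0.0012  0.0116] rv [ 0.08 -0.01  0.08] q [ 18.   39.5  85.8  -0.   54.6 -79.3] F [-0.43  0.8   0.49] open 0.099
time_s: 24.58
position: [0.5628, 0.2999, 0.1212]
tcp_rot: [[-0.128, 0.992, 0.001], [0.992, 0.128, 0.0], [0.0, 0.001, -1.0]]
force: [-0.7, -0.0, -0.0]
opening: 0.096
t 24.57 d [-0.0013 -0.0009  0.0112] rv [ 0.04 -0.01  0.09] q [ 18.   39.6  85.8  -0.   54.6 -79.3] F [-0.75 -0.03 -0.  ] open 0.096
```

```bash
python3 -m jog '-0.0006 -0.0005 0.006 0 0 0 0;-0.0013 -0.0009 0.012 0 0 0 0;-0.0013 -0.0009 0.013 0 0 0 0;-0.0013 -0.0009 0.013 0 0 0 0'; python3 -c "
from h import *
go([.5621,.2985,.102],97.25)"; python3 -m jog '0 0 0 0 0 0 0;0 0 0 0 0 0 0'; python3 -c "
from h import *
go([.5621,.2985,.102],97.25)"
```

```text
time_s: 25.08
position: [0.5617, 0.2985, 0.1074]
tcp_rot: [[-0.128, 0.992, -0.001], [0.992, 0.128, -0.0], [-0.0, -0.001, -1.0]]
force: [-0.5, -0.5, -0.5]
opening: 0.099
t 25.07 d [-0.0001  0.0003  0.0054] rv [-0.03  0.01  0.1 ] q [ 17.9  40.6  86.4   0.   53.  -79.4] F [-0.5  -0.55 -0.53] open 0.099
time_s: 25.32
position: [0.562, 0.2986, 0.1079]
tcp_rot: [[-0.128, 0.992, 0.0], [0.992, 0.128, 0.0], [0.0, 0.0, -1.0]]
force: [0.3, -0.4, -0.5]
opening: 0.104
t 25.32 d [-0.0002  0.0001  0.0059] rv [ 0.02 -0.    0.11] q [ 17.9  40.5  86.4  -0.   53.  -79.4] F [ 0.34 -0.4  -0.47] open 0.104
```

```bash
python3 -m jog '0 0 0.003 0 0 0 0;0 0 0.006 0 0 0 0;0 0 0.009 0 0 0 0;0 0 0.011 0 0 0 0;0 0 0.0125 0 0 0 0;0 0 0.014 0 0 0 0;0 0 0.0155 0 0 0 0;0 0 0.0155 0 0 0 0'; python3 -c "
from h import *
go([.5621,.2985,.0721],97.25)"
```

```text
time_s: 26.32
position: [0.5618, 0.2985, 0.0921]
tcp_rot: [[-0.128, 0.992, -0.0], [0.992, 0.128, -0.0], [-0.0, -0.0, -1.0]]
force: [0.1, -0.2, 0.4]
opening: 0.099
t 26.32 d [-0.0001  0.0003  0.02  ] rv [-0.01  0.    0.1 ] q [ 17.9  41.8  86.9  -0.   51.3 -79.4] F [ 0.08 -0.21  0.43] open 0.099
```

```bash
python3 -m jog '0 0 0.002 0 0 0 0;0 0 0.004 0 0 0 0;0 0 0.007 0 0 0 0;0 0 0.01 0 0 0 0;0 0 0.013 0 0 0 0;0 0 0.016 0 0 0 0;0 0 0.018 0 0 0 0;0 0 0.018 0 0 0 0'; python3 -c "
from h import *
go([.5621,.2985,.0721],97.25)"
```

```text
time_s: 27.32
position: [0.5617, 0.2985, 0.074]
tcp_rot: [[-0.128, 0.992, -0.0], [0.992, 0.128, -0.0], [-0.0, -0.0, -1.0]]
force: [0.7, -0.6, -0.5]
opening: 0.103
t 27.32 d [-0.0001  0.0004  0.0019] rv [-0.02  0.01  0.1 ] q [ 17.9  43.3  87.3  -0.   49.4 -79.4] F [ 0.69 -0.59 -0.5 ] open 0.103
```

```bash
python3 -m jog '0 0 0.001 0 0 0 0;0 0 0.002 0 0 0 0;0 0 0.0025 0 0 0 0;0 0 0.0025 0 0 0 0'; python3 -c "
from h import *
go([.5621,.2985,.0721],97.25)"
```

```text
time_s: 27.82
position: [0.5619, 0.2986, 0.0721]
tcp_rot: [[-0.128, 0.992, 0.0], [0.992, 0.128, 0.0], [-0.0, 0.0, -1.0]]
force: [-1.3, -0.2, 2.6]
opening: 0.1
t 27.82 d [-0.0001  0.0001  0.    ] rv [0.02 0.   0.1 ] q [ 17.9  43.5  87.3  -0.   49.2 -79.4] F [-1.31 -0.21  2.58] open 0.1
```

```bash
python3 -m jog '0 0 0 0 0 0 0.3;0 0 0 0 0 0 0.5;0 0 0 0 0 0 0.5;0 0 -0.01 0 0 0 0.5;0 0 -0.03 0 0 0 0.5;0 0 -0.06 0 0 0 0.5;0 0 -0.1 0 0 0 0.5;0 0 -0.12 0 0 0 0.5'; python3 -m jog '0 0 -0.02 0 0 0 0.5;0 -0.03 -0.03 0 0 0 0.5;0 -0.08 -0.03 0 0 0 0.5;0 -0.13 -0.03 0 0 0 0.5;0 -0.16 -0.03 0 0 0 0.5;0 -0.16 -0.03 0 0 0 0.5;0 -0.16 -0.03 0 0 0 0.5'
python3 - <<'E'
from h import *
for n in("scene","top"):
    p,d=capture(n); C=cloud(n,d); np.save(n+"9.npy",d)
    x,y=(310,200) if n=="scene" else (130,120)
    cv2.imwrite(f"pics/{n}9.png",np.hstack([cv2.resize(p[y:y+100,x:x+70,::-1],(420,600),interpolation=cv2.INTER_NEAREST),cv2.resize(p[120:290,80:300,::-1] if n=="scene" else p[90:250,230:410,::-1],(380,600))[:, :380]]))
    for l in("key","round_key","battery","tape","bitbox"): print(n,l,[(np.round(r["centre"],4).tolist(),round(r["score"],2)) for r in spot_in(l,n)[:2]])
    near=(abs(C[...,0]-.53)<.065)&(abs(C[...,1]-.295)<.03)&(C[...,2]>.079)&(C[...,2]<.095)&(d>0)
    for k in(0,1):
        q=C[near&((C[...,0]>.53)==k)]
        print("head",k,len(q),q.min(0).round(4),q.max(0).round(4))
s=read_state();print(s["time_s"],s["position"],s["force"])
E
```

```text
time_s: 28.82
position: [0.5633, 0.2991, 0.1961]
tcp_rot: [[-0.128, 0.992, 0.006], [0.992, 0.128, 0.002], [0.001, 0.006, -1.0]]
force: [-0.5, 1.3, 0.3]
opening: 0.501
time_s: 29.7
position: [0.4051, 0.2787, 0.2231]
tcp_rot: [[-0.128, 0.992, 0.004], [0.992, 0.128, 0.001], [0.001, 0.004, -1.0]]
force: [0.9, -0.0, 0.4]
opening: 0.499
scene key [([0.5682, 0.3007, 0.0756], 0.67), ([0.6413, -0.0881, 0.0932], 0.57)]
scene round_key [([0.2564, -0.3228, 0.0297], 0.3)]
scene battery [([0.3117, 0.3232, 0.045], 0.95)]
scene tape [([0.6841, 0.3251, 0.0545], 0.96)]
scene bitbox [([0.2549, -0.3236, 0.0305], 0.61)]
head 0 29 [0.4888 0.2867 0.0796] [0.514  0.2955 0.0868]
head 1 40 [0.5467 0.2944 0.0792] [0.5774 0.305  0.0857]
top key [([0.2665, -0.3335, 0.0352], 0.74)]
top round_key []
top battery [([0.281, 0.3005, 0.0433], 0.72)]
top tape [([0.6497, 0.3083, 0.0607], 0.74)]
top bitbox [([0.2686, -0.3338, 0.0331], 0.97)]
head 0 35 [0.4834 0.2842 0.079 ] [0.5122 0.2954 0.0893]
head 1 34 [0.5479 0.2931 0.0796] [0.5757 0.3028 0.0896]
30.3 [0.40321773 0.27808089 0.22163847] [ 0.43997327  0.39127969 -0.32412697]
```

View pics/scene9.png

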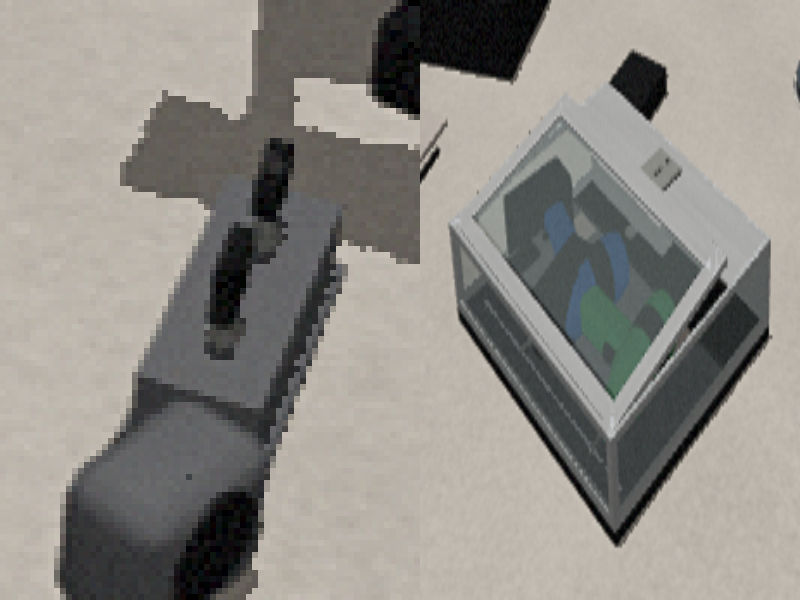

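View pics/top9.png

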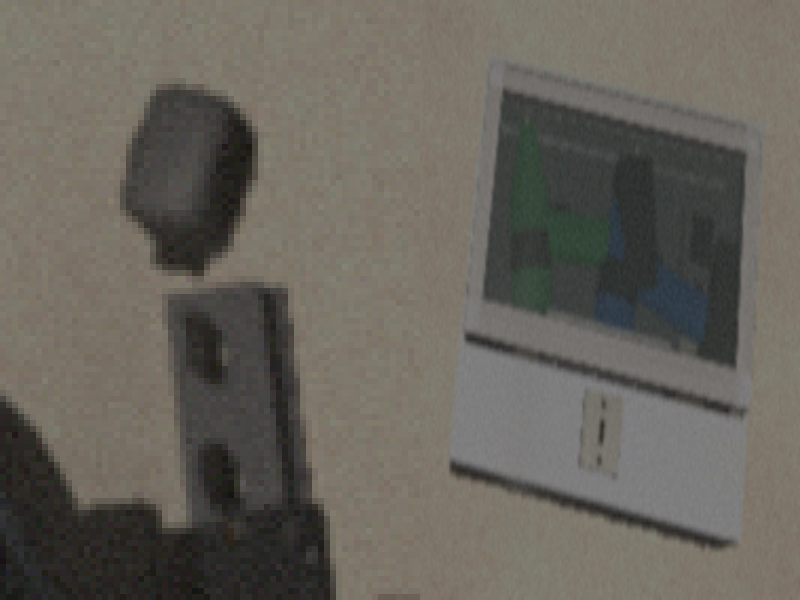

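```bash
python3 -m jog '0 0 0 0 0 0 0.5;0 0 0 0 0 0 0.5'; python3 -c "
from rig import *
print(hand_in())"
```

```text
time_s: 30.55
position: [0.4031, 0.2781, 0.2218]
tcp_rot: [[-0.128, 0.992, 0.0], [0.992, 0.128, -0.0], [-0.0, 0.0, -1.0]]
force: [-0.5, -0.2, 0.1]
opening: 0.499
the job is handed in; nothing more can be done
None
```

The job is handed in at about 30.6 s of the 72 s; no verdict was reported.

**What I did:** I took the square-headed key from the far (+x) slot and lowered it into the lock with almost no force until the collar met the plate at about 9 N. I turned it clockwise to the stop, feeling about 0.24 N m, and the lid sprang up. I then turned it back to the home stop at about 0.22 N m, drew it out freely, and set it down in its own slot until the collar touched. At the end I moved the arm clear.

**Last checks:**
- **Key:** its head is where it started, to within measuring error (about 2 mm), and standing at the full-down height.
- **Lid and lock:** the lid is up and the lock's slot lines up with the plate. I had no direct reading of the plug or lid angles; I judged them from the pictures and the torque felt at the stops.
- **Bystanders:** the tape and bit box are within about 4 mm of their first readings. The battery agreed within 4 mm in the scene camera; the top camera read about 11 mm of change with the arm partly in its view, against the 20 mm limit.
- **Other key:** its head is in the same place by depth (about 1 mm in the top view).

**Disagreements:** The networks missed the round key in the last pictures, and the top camera labelled the bit box as the key. For both keys I relied on depth and the pictures instead.

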